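# Open the press-and-turn safety cap of the waste jar

### The job

Open the white waste jar that is bolted to the bench: its grey safety cap, the one with the bar grip, only turns while it is pressed down firmly; turn it anticlockwise (seen from above) out of the two claws and lift it off. Then set the cap down gently in the round steel dish, standing upright with its bar grip on top, and let go. Leave all the other things on the bench where they are.

Things in the scene. Friction and masses are not known exactly. Their poses are not given: they have to be found in the camera images.
- jar: White round waste jar, 116 mm wide, screwed to the bench by a dark round foot 140 mm wide; it cannot move. Origin: centre of its underside on the bench; z is up. The rim of its neck (60 mm outside, 46 mm bore) is 115 mm above the origin. Two fixed claws on its +x and -x sides hold the cap's ears down; locked, the cap's bar is in line with them.
- claw (a point): Top centre of the jar's +x claw (the -x one mirrors it), 134.5 mm above the bench. Each claw is 30 mm wide along the jar's y and spans 40 to 55 mm from the jar's axis. Under its roof an ear of the cap is caught between a full stop at the clockwise end and a lip, hanging 4 mm down, at the anticlockwise end (seen from above).
- cap_grip (a point): Centre of the bar grip of the grey cap (0.08 to 0.16 kg). Bar 64 mm long (cap's x), 16 mm wide (y), 28 mm high (z, up), on a disc 76 mm across, 8 mm thick, whose top is 14 mm below this point. A plug 40 mm across reaches 32 mm below this point. Locked, this point is on the jar's axis, about 144.5 mm above the jar's origin, cap's x within 0.05 rad of the jar's x.
- cap_ear (a point): Outer end of one of the cap's two ears, 16 mm wide and 6 mm thick, which stick out under the bar's ends to 47 mm from the cap's axis. Turn the pressed cap anticlockwise seen from above: from about 0.6 rad the ears are clear of the claws and it lifts straight off (free after 35 mm of lift); 1.05 rad is good; beyond about 2.3 rad they meet the other claw.
- plunger (a joint): Spring plunger in the jar's neck, under the cap (hidden), in m; about 0 with the cap locked, grows as the cap is pressed down, -0.002 with the cap off. The cap can turn once pressed 5 mm (6 mm is good; hard stop at 7 to 7.5 mm). The spring pushes up with about 5 N locked, 11 N as the ears just pass the lips, 16 N at the hard stop. Let up early, the ears catch again.
- dish_in (a point): Centre of the inner floor of a round, shallow steel dish, 150 mm across with a rim 12 mm above the bench, fixed to the bench. The floor is 4 mm thick and about 136 mm across; this point lies on top of it.
Things that resemble listed ones, but are neither listed nor needed, are in the scene too. What is shaped like the part that bears cap_grip but pink or purple is not meant.

How it is judged:
By the outcome, as a careful person would: the job done as asked, in the order asked, and still so for the second after the job is handed in, with the robot touching nothing.
It also fails if it takes over 51 s, if anything falls off the work surface, if the arm or the gripper's body presses on something with over 40 N, if the wrist force passes 120 N, or if a joint passes its speed limit or range.

### The arm

A 6-joint arm with a two-finger parallel gripper is mounted at the origin on the work surface. World frame = base frame: x ahead of the robot, y to its left, z up, the work surface at z = 0. Lengths are in m, angles in rad, forces in N, time in s.
With the tool pointing down it reaches from about 0.3 to 0.775 m from the base axis. Payload 14.6 kg.
Tool frame: the origin (TCP) lies at the very end of the fingers, on their centre line; the grasp point (between the pads) lies 19 mm behind it; x points along the fingers, z is the direction in which the jaws open and shut, and the axes are right-handed (so a half turn about x gives the same grasp; the last joint's range is limited). The gripper opens to 94 mm and grips with 3 to 60 N. Pads are 16 mm wide; open, the fingers measure 119 mm over their backs; the gripper's body (75 mm by 177 mm) begins 78 mm behind the grasp point.
Start: joints at [-1.252, 0.3, 1.521, -0, 1.321, -0.067], TCP at [0.207, -0.51, 0.205] pointing down, gripper open.
Joint ranges: [-3.03, 3.03], [-0.79, 2.21], [0.23, 2.52], [-1.04, 4.18], [0, 3.07], [-2.55, 2.55]. Speed limits (rad/s): [2.22, 2.22, 2.57, 3.14, 3.14, 3.14].

### API

Orientations are given as [roll, pitch, yaw] about the fixed x, y, z axes, in that order (R = Rz(yaw) Ry(pitch) Rx(roll)).
In Python, from station import ctrl gives the robot as it stands. The module is installed in compiled form; this text tells all that it offers.
- The arm moves only by the tool servo_tool, never from a script. Its argument "motion" is one flat list of numbers, 4 for each row, row after row: the shift along the tool's x, y, z in mm, then the turn about the tool's x in degrees. In form: [dx, dy, dz, roll, dx, dy, dz, roll, ...]. A call has 1 to 20 rows; each row is the pose to reach, as a shift and turn from the pose commanded when the call began, along the tool's axes at that moment; what a row does not reach only later rows make up. A row lasts 1/8 s, in which the tool goes at most 62.5 mm and 10.7 degrees, less where a joint would pass 70% of its speed; a pose out of reach is approached as far as the arm can. A call with a gripper value outside its range is refused whole. "gripper" is the opening, from 0 (shut) to 1 (fully open), set as the call begins (left out, the last holds). The fingers move at their own pace and stop on an object; "force" is the grip in N (left out, the last holds). Time passes only in rows, so rows that repeat a pose let the fingers close. It gives the time, the measured TCP pose, the force and the opening at its end, in the units of the state.
- ctrl.get_obs(): the state, without advancing time (a new reading comes with each control period).
- ctrl.camera(name): name is "side" or "top"; returns a dict with "color" (480x640x3 uint8, red, green, blue), "z_map" (480x640 float32, m along the optical axis (not along the pixel's ray), 0 where there is no reading), "fx", "fy", "cx", "cy" (pixels), "rvec" (rotation vector, rad) and "tvec" (3), from world to camera coordinates, as OpenCV has them. Camera axes: x right, y down, z forward; pixel columns grow to the right and rows downward; lengths in m; the calibration is good to about 2 mm. A picture is of the moment at which its call begins.
- ctrl.hand_in(): hands the job in, once; it reports no verdict.
The state is a dict: "time_s": time; "qpos": joint angles; "joint_vel": joint speeds; "tau": joint torques, N m; "ee_pos": TCP position; "eef_rot": TCP orientation; "force": force on the tool from outside, world axes, zero at the start; "moment": the same for the moment, N m; "grip_width": finger opening in m.
Only numpy, scipy, OpenCV 4.12 (cv2) and the standard library are available. Lean on these libraries where they do the work, as an engineer would, in place of code of your own. Each camera call takes 0.05 s, during which the arm holds its last target.

## Working session

There is one attempt and no reset: what is moved stays moved. The work goes in short steps, Python scripts to look and compute and a tool call to move; the robot and the scene stay as the last step left them, time stands still between calls to the robot, and variables do not carry over. Pictures are saved under pics/ and viewed, and the job is handed in when it is done.

Besides the shell and the picture viewer there is one more tool, called after "Emit:" as name(argument=value, ...), one argument or row to a line, values as JSON. servo_tool: Moves the arm, as the interface text tells. Its arguments: {"type":"object","properties":{"motion":{"type":"array","items":{"type":"number"}},"gripper":{"type":"number"},"force":{"type":"number"}},"required":["motion"]}

```bash
mkdir -p pics
cat > h.py <<'E'
import numpy as np, cv2
from station import ctrl
def cam(n):
    c=ctrl.camera(n); R=cv2.Rodrigues(np.array(c['rvec'],float))[0]; c['R']=R; c['t']=np.array(c['tvec'],float).ravel(); return c
def cloud(c):
    v,u=np.mgrid[0:480,0:640]; z=c['z_map']
    P=np.stack([(u-c['cx'])/c['fx']*z,(v-c['cy'])/c['fy']*z,z],-1)
    W=(P-c['t'])@c['R']; W[z==0]=np.nan; return W
def plane(c,u,v,h):
    d=c['R'].T@np.array([(u-c['cx'])/c['fx'],(v-c['cy'])/c['fy'],1]); o=-c['R'].T@c['t']
    return o+d*(h-o[2])/d[2]
def save(c,n): cv2.imwrite('pics/'+n+'.png',c['color'][:,:,::-1])
E
python3 - <<'E'
from h import *
for n in('side','top'):
    c=cam(n); save(c,n+'1'); np.savez(n+'1.npz',**c); print(n,-c['R'].T@c['t'],c['fx'])
o=ctrl.get_obs(); print(o)
E
```

```text
side [0.21829221 0.55486482 0.76761508] 588.6596291143967
top [ 0.39683358 -0.02572546  0.85815542] 444.0727377629564
{'time_s': 0.1, 'qpos': array([-1.25160932e+00,  3.00402679e-01,  1.52150260e+00, -1.78481685e-05,
        1.32072583e+00, -6.66262148e-02]), 'joint_vel': array([-2.60138105e-04, -1.43290834e-03, -5.76895566e-06,  1.16828386e-03,
        1.65758793e-03,  1.96050115e-04]), 'tau': array([ 2.05080265e-03, -5.32644296e+01, -3.53285229e+01,  7.10040238e-02,
        2.35183036e-02, -7.57452221e-05]), 'ee_pos': array([ 0.20687724, -0.50935438,  0.20495707]), 'eef_rot': array([3.09161308, 1.56975773, 1.9066344 ]), 'force': array([-0.28120839,  0.41688336,  0.38587935]), 'moment': array([ 0.01563862,  0.04343843, -0.01332676]), 'grip_width': 0.09418289853755707}
```

```bash
ls pics
```

```text
side1.png
top1.png
```

View pics/top1.png

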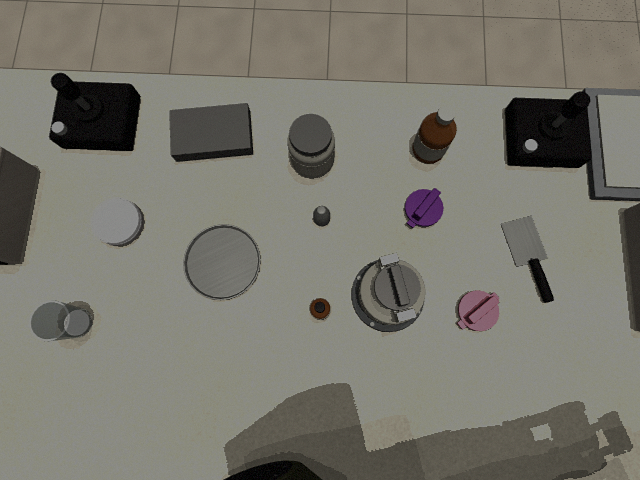

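View pics/side1.png

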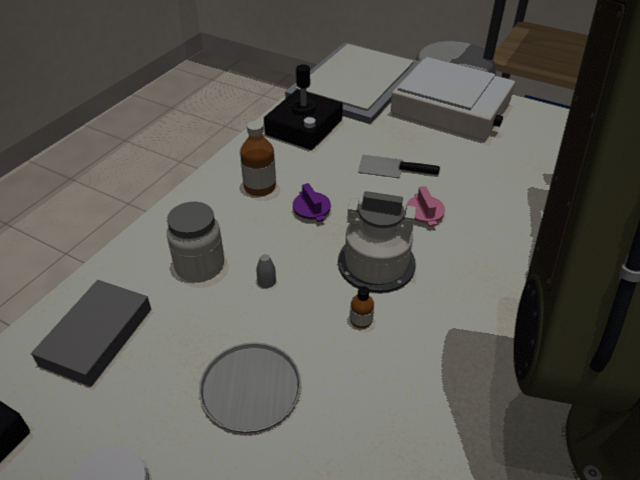

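The top view shows the grey cap and bar at about (397,286), its white claws at (390,260) and (404,315), and the dish at (222,262). The pink and purple caps are decoys. Next I measure these.

```bash
cat > m.py <<'E'
from h import *
def ld(n): return dict(np.load(n+'1.npz'))
for n in('top','side'):
    c=ld(n); W=cloud(c); img=c['color'].astype(int)
    print(n,'bench z',np.nanmedian(W[...,2][(abs(W[...,2])<.03)]))
    a=plane(c,*((397,286) if n=='top' else (383,200)),.1585)
    near=np.hypot(W[...,0]-a[0],W[...,1]-a[1])<.08
    bar=near&(W[...,2]>.150)&(W[...,2]<.175)
    k,l,s,_=cv2.connectedComponentsWithStats(bar.astype(np.uint8)); i=1+np.argmax(s[1:,4]); bar=l==i
    p=W[bar]; print('bar z',np.median(p[:,2]),len(p), p[:,:2].mean(0))
    v,u=np.nonzero(bar)
    q=np.array([plane(c,x,y,.1585)[:2] for x,y in zip(u,v)],np.float32)
    r=cv2.minAreaRect(q*1000); print('bar rect mm',r, cv2.boxPoints(r).tolist())
    s_=img.max(2)-img.min(2)
    cl=near&(W[...,2]>.126)&(W[...,2]<.142)&(img.min(2)>150)
    k,l,s,_=cv2.connectedComponentsWithStats(cl.astype(np.uint8))
    for i in range(1,k):
        if s[i,4]>15:
            v,u=np.nonzero(l==i); q=np.array([plane(c,x,y,.1345)[:2] for x,y in zip(u,v)],np.float32)
            print('claw',s[i],np.median(W[l==i][:,2]),q.mean(0),cv2.minAreaRect(q*1000))
    d=plane(c,*((222,262) if n=='top' else (250,388)),.004)
    print('dish guess',d)
    g=cv2.cvtColor(c['color'],cv2.COLOR_RGB2HSV)
    m=(np.hypot(W[...,0]-d[0],W[...,1]-d[1])<.1)&(img.max(2)<(165))
    k,l,s,_=cv2.connectedComponentsWithStats(m.astype(np.uint8)); i=1+np.argmax(s[1:,4])
    ct=max(cv2.findContours((l==i).astype(np.uint8),cv2.RETR_EXTERNAL,cv2.CHAIN_APPROX_NONE)[0],key=len)[:,0]
    q=np.array([plane(c,x,y,.012)[:2] for x,y in ct],np.float32); print('dish',cv2.minEnclosingCircle(q),cv2.fitEllipse(q), 'floor z',np.nanmedian(W[l==i][:,2]))
E
python3 m.py
```

```text
top bench z 0.0008169354733253822
bar z 0.15885837959250573 439 [ 0.48824491 -0.1328658 ]
bar rect mm ((488.7381591796875, -132.72894287109375), (63.76788330078125, 17.20215606689453), 15.84326171875) [[455.71728515625, -133.1591339111328], [460.41357421875, -149.7078094482422], [521.759033203125, -132.2987518310547], [517.062744140625, -115.75007629394531]]
dish guess [0.5392793  0.18940148 0.004     ]
dish ((0.5378009080886841, 0.1866939812898636), 0.09922081232070923) ((0.5373508930206299, 0.1865387260913849), (0.1952132135629654, 0.19579441845417023), 16.262479782104492) floor z 0.003163428375560389
side bench z -0.00043998332846146296
bar z 0.15672867026380904 371 [ 0.48777629 -0.13034421]
bar rect mm ((486.5184326171875, -125.76331329345703), (63.47187423706055, 27.320392608642578), 16.092729568481445) [[452.2395935058594, -121.43537139892578], [459.8125915527344, -147.68519592285156], [520.7972412109375, -130.09124755859375], [513.2242431640625, -103.8414306640625]]
dish guess [0.53879367 0.19104824 0.004     ]
dish ((0.5332216024398804, 0.1967519372701645), 0.09966068714857101) ((0.5335084199905396, 0.19717830419540405), (0.19499967992305756, 0.1952981799840927), 142.61221313476562) floor z 0.0020352812144324457
```

```bash
cat > m2.py <<'E'
from h import *
def ld(n): return dict(np.load(n+'1.npz'))
for n in('top','side'):
    c=ld(n); W=cloud(c); img=c['color'].astype(int)
    near=np.hypot(W[...,0]-.488,W[...,1]+.1325)<.07
    cl=near&(W[...,2]>.129)&(W[...,2]<.140)
    r=np.hypot(W[...,0]-.488,W[...,1]+.1325)
    cl&=(r>.035)
    k,l,s,_=cv2.connectedComponentsWithStats(cl.astype(np.uint8))
    for i in range(1,k):
        if s[i,4]>15:
            v,u=np.nonzero(l==i); q=np.array([plane(c,x,y,.1345)[:2] for x,y in zip(u,v)],np.float32)
            print(n,'claw',s[i],np.median(W[l==i][:,2]),q.mean(0),cv2.minAreaRect(q*1000),img[l==i].mean(0))
    u0,v0=(222,262) if n=='top' else (250,388)
    print(img[v0,u0-55:u0+55:2].mean(-1).astype(int))
    g=cv2.GaussianBlur(c['color'],(3,3),0)
    e=cv2.Canny(g,40,100); e8=e.copy()
    vv,uu=np.nonzero(e)
    q=np.array([plane(c,x,y,.012)[:2] for x,y in zip(uu,vv)])
    ctr=np.array([.5385,.190])
    for _ in range(8):
        rr=np.hypot(*(q-ctr).T); m=abs(rr-.075)<.004 if _>2 else abs(rr-.075)<.01
        A=np.c_[2*q[m],np.ones(m.sum())]; x=np.linalg.lstsq(A,(q[m]**2).sum(1),rcond=None)[0]; ctr=x[:2]
    print('dish',ctr,np.sqrt(x[2]+ctr@ctr),m.sum())
E
python3 m2.py
```

```text
top claw [374 253  25  36 230] 0.1341166554994435 [ 0.5279065 -0.1167595] ((518.9983520507812, -108.22883605957031), (29.26205062866211, 68.05156707763672), 47.95891571044922) [117.92608696 117.58695652 115.26521739]
top claw [395 265  25  57 309] 0.1337861493608197 [ 0.46267447 -0.15100406] ((477.68218994140625, -150.72715759277344), (35.89755630493164, 91.83118438720703), 84.00679779052734) [115.22330097 114.44660194 111.70873786]
top claw [375 290  19  20  26] 0.13110774563876482 [ 0.46361315 -0.10953948] ((464.406005859375, -109.62356567382812), (41.84223937988281, 6.589629173278809), 45.085426330566406) [70.19230769 68.57692308 65.57692308]
[134 134 137 137 133 134 136 138 103  51 100 108 107 106 103 103 103 108
 106 105 109 107 105 107 111 111 111 111 114 112 115 114 113 114 113 113
 110 113 110 109 110 112 110 112 117 120 116 126 135 132 133 134 136 134
 135]
dish [0.53904316 0.18720401] 0.07378660565575082 284
side claw [347 198  12  14 122] 0.13318591384147116 [ 0.53312933 -0.1157255 ] ((533.1705322265625, -115.97027587890625), (15.161521911621094, 33.557762145996094), 16.476442337036133) [127.86885246 128.3442623  121.18032787]
side claw [359 205   7  13  23] 0.13015402966857867 [ 0.5116653 -0.1033937] ((514.4362182617188, -106.16342163085938), (6.250418186187744, 30.737775802612305), 45.10961151123047) [63.91304348 63.08695652 63.        ]
side claw [405 206  11  15 127] 0.1335729393660442 [ 0.44280145 -0.14358488] ((442.59576416015625, -142.874755859375), (14.736788749694824, 35.82774353027344), 17.575572967529297) [124.90551181 124.90551181 118.11023622]
[132 131 113  65  84 104 104 104 104 102 102 101 103 103 103 101 101 103
 107 103 101 104 101 104 102 102 104 104 107 105 104 104 103 106 105 106
 106 103 106 108 102 104 106 103 104 105 105 105 103 103 105  78  97 109
 136]
dish [0.53803045 0.19130069] 0.07439903425045771 457
```

```bash
cat >> h.py <<'E'
from scipy.spatial.transform import Rotation as Ro
def tool():
    o=ctrl.get_obs(); return o,np.array(o['ee_pos']),Ro.from_euler('xyz',o['eef_rot']).as_matrix()
def to(p,zang=None):
    o,q,R=tool(); d=R.T@(np.array(p)-q)*1000; print('shift mm',d.round(1))
    a=np.degrees(np.arctan2(R[1,2],R[0,2])); print('jaw angle',a.round(2))
    if zang is not None: print('roll for z ang (either)',-(zang-a),-(zang-180-a))
E
python3 - <<'E'
from h import *
o,p,R=tool(); print(R.round(4))
to([.488,-.1315,.25],106)
c=dict(np.load('top1.npz')); W=cloud(c)
for uv in [(311,130),(321,215),(319,308),(430,140),(424,208),(478,310),(210,130)]: print(uv,W[uv[1],uv[0]].round(3))
img=c['color'].astype(int); r=np.hypot(W[...,0]-.488,W[...,1]+.1315)
m=(r<.065)&(r>.036)&(W[...,2]>.127)&(W[...,2]<.141)&(img.min(2)>140)
k,l,s,_=cv2.connectedComponentsWithStats(m.astype(np.uint8))
for i in range(1,k):
  if s[i,4]>15:
    v,u=np.nonzero(l==i); q=np.array([plane(c,x,y,.1345)[:2] for x,y in zip(u,v)],np.float32); print(s[i],cv2.minAreaRect(q*1000))
E
```

```text
[[-3.000e-04  9.265e-01  3.763e-01]
 [ 1.000e-03  3.763e-01 -9.265e-01]
 [-1.000e+00  1.000e-04 -1.000e-03]]
shift mm [ -44.8  402.7 -244.3]
jaw angle -67.89
roll for z ang (either) -173.89427537990426 6.105724620095742
(311, 130) [0.77  0.022 0.115]
(321, 215) [ 0.628 -0.001  0.056]
(319, 308) [ 0.453 -0.006  0.075]
(430, 140) [ 0.768 -0.197  0.097]
(424, 208) [ 0.652 -0.196  0.045]
(478, 310) [ 0.463 -0.293  0.046]
(210, 130) [0.802 0.231 0.034]
```

Emit:
servo_tool(
  motion=[-45,40,-24,0,-45,80,-48,1,-45,130,-79,2,-45,180,-109,3,-45,230,-140,4,-45,280,-170,5,-45,330,-200,6,-45,370,-225,6,-45,395,-240,6,-45,402.5,-244,6,-45,402.5,-244,6,-45,402.5,-244,6],
  gripper=1,
)

```text
time_s: 1.6
ee_pos: [0.4876, -0.1329, 0.2504]
eef_rot: [-0.892, 1.571, -2.183]
force: [-0.1, -0.3, -0.5]
grip_width: 0.094
```

Run:
```python
from h import *
o,p,R=tool(); print(o['qpos'],p,o['force'],o['time_s'])
to([.488,-.1312,.137],106)
c=cam('side'); save(c,'side2'); np.savez('side2.npz',**c)
c=cam('top'); save(c,'top2');
```

```text
[-3.38528896e-01  1.67154111e-01  1.57913891e+00 -1.70481670e-04
  1.39534679e+00  9.52297178e-01] [ 0.48758167 -0.13291491  0.25044858] [-0.06021607 -0.31998951 -0.49582154] 1.6
shift mm [113.4   0.9  -1.5]
jaw angle -73.96
roll for z ang (either) -179.9571804528063 0.0428195471936732
```

View pics/side2.png

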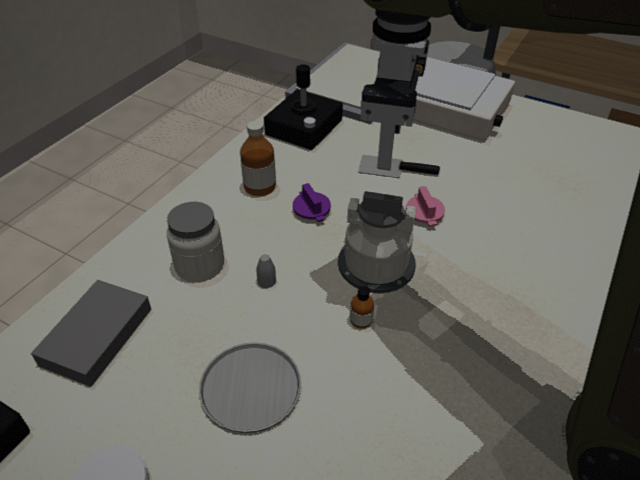

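The side view shows the gripper hanging open over the cap, with the bar at (383,200) between the fingers. Now I descend.

Emit:
servo_tool(
  motion=[25,1,-1,0,50,1,-1,0,75,1,-1,0,95,1,-1,0,108,1,-1,0,113,1,-1,0,113,1,-1,0],
)

```text
time_s: 2.58
ee_pos: [0.4888, -0.131, 0.1377]
eef_rot: [0.903, 1.571, -0.387]
force: [0.4, 1.0, -0.3]
grip_width: 0.094
```

Emit:
servo_tool(
  motion=[0,0,0,0,0,0,0,0,0,0,0,0,0,0,0,0,0,0,0,0,0,0,0,0,0,0,0,0,0,0,0,0],
  gripper=0,
  force=6,
)

```text
time_s: 3.58
ee_pos: [0.489, -0.1312, 0.1376]
eef_rot: [0.351, 1.57, -0.939]
force: [3.1, -6.8, 0.2]
grip_width: 0.0175
```

Run:
```python
from h import *
o,p,R=tool(); print(p,o['force'],o['moment'],o['grip_width'],o['time_s'],(R.T@o['force']).round(2))
c=cam('side'); cv2.imwrite('pics/side3.png',cv2.resize(c['color'][100:300,280:500,::-1],None,fx=3,fy=3)[:600])
```

```text
[ 0.48895435 -0.13120874  0.13760709] [ 3.12688939 -6.7620084   0.228159  ] [-1.20473862 -0.51497842  0.05464022] 0.017499755759200247 3.575 [-0.22  1.13  7.36]
```

View pics/side3.png

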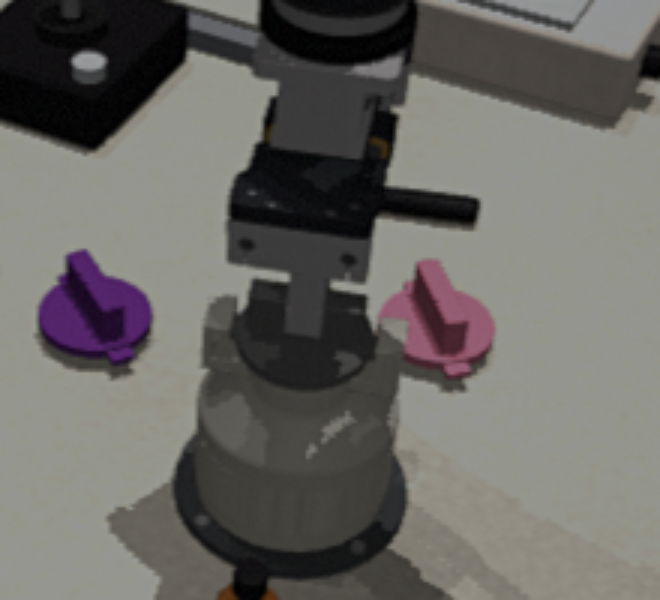

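The bar sits between the fingers with one pad touching (7 N along tool z). I shift 1 mm in +z to centre and close again.

Emit:
servo_tool(
  motion=[0,0,0.5,0,0,0,1,0,0,0,1,0,0,0,1,0],
)

```text
time_s: 4.12
ee_pos: [0.4892, -0.1319, 0.1375]
eef_rot: [0.655, 1.57, -0.635]
force: [2.0, -5.0, 0.3]
grip_width: 0.0167
```

Run:
```python
from h import *
o,p,R=tool(); print(p,o['grip_width'],o['time_s'],(R.T@o['force']).round(2),(R.T@o['moment']).round(2))
```

```text
[ 0.48916647 -0.13193151  0.1375475 ] 0.0166852656180547 4.125 [-0.26  0.53  5.34] [-0.04 -1.05  0.22]
```

Emit:
servo_tool(
  motion=[0,0,0.8,0,0,0,0.8,0,0,0,0.8,0],
)

```text
time_s: 4.5
ee_pos: [0.4893, -0.1325, 0.1375]
eef_rot: [1.565, 1.571, 0.275]
force: [2.7, -3.3, 0.9]
grip_width: 0.0159
```

Emit:
servo_tool(
  motion=[0,0,0,0,0,0,0,0,0,0,0,0,0,0,0,0],
  force=60,
)

```text
time_s: 5.0
ee_pos: [0.4893, -0.1326, 0.1375]
eef_rot: [0.908, 1.571, -0.381]
force: [2.9, -4.4, 1.9]
grip_width: 0.0155
```

Run:
```python
from h import *
o,p,R=tool(); print(p,o['grip_width'],o['time_s'],(R.T@o['force']).round(2),(R.T@o['moment']).round(2))
```

```text
[ 0.4892918  -0.1325738   0.13751458] 0.015540310416711074 5.0 [-1.9   1.59  5.05] [-0.27 -0.9   0.3 ]
```

Gripped at 15.5 mm. Now I press down 6 mm.

Emit:
servo_tool(
  motion=[1,0,0,0,2,0,0,0,3,0,0,0,4,0,0,0,5,0,0,0,6,0,0,0,6,0,0,0,6,0,0,0],
)

```text
time_s: 6.0
ee_pos: [0.4895, -0.1326, 0.1324]
eef_rot: [0.903, 1.57, -0.387]
force: [-0.4, -3.5, 11.6]
grip_width: 0.0156
```

Run:
```python
from h import *
o,p,R=tool(); print(p,o['grip_width'],o['time_s'],(R.T@o['force']).round(2),(R.T@o['moment']).round(2),o['qpos'])
```

```text
[ 0.48946446 -0.13261544  0.13235361] 0.015578847499403409 6.0 [-11.64  -1.37   3.28] [-0.31 -0.42 -0.38] [-3.36797226e-01  2.79644341e-01  1.72682318e+00 -5.50129694e-05
  1.13413471e+00  9.52879336e-01]
```

Emit:
servo_tool(
  motion=[1,0,0,0,1.4,0,0,0,1.4,0,0,0],
)

```text
time_s: 6.38
ee_pos: [0.4895, -0.1326, 0.1311]
eef_rot: [0.963, 1.57, -0.326]
force: [-1.8, -2.4, 13.4]
grip_width: 0.0156
```

Emit:
servo_tool(
  motion=[0,0,0,-4,0,0,0,-8,0,0,0,-12,0,0,0,-16,0,0,0,-20,0,0,0,-20],
)

```text
time_s: 7.12
ee_pos: [0.4895, -0.1322, 0.131]
eef_rot: [1.297, 1.57, 0.357]
force: [-0.1, -0.3, 11.2]
grip_width: 0.0159
```

Run:
```python
from h import *
o,p,R=tool(); print(p,o['grip_width'],o['time_s'],(R.T@o['force']).round(2),(R.T@o['moment']).round(2),o['qpos'])
to(p,0)
c=cam('side'); cv2.imwrite('pics/side4.png',cv2.resize(c['color'][100:300,280:500,::-1],None,fx=3,fy=3)[:600])
```

```text
[ 0.48953372 -0.13224052  0.13096239] 0.015943511794973407 7.125 [-11.21  -0.21   0.17] [-0.    0.04 -0.05] [-3.36486220e-01  2.81293770e-01  1.72825966e+00  8.41078831e-04
  1.13112410e+00  6.03091171e-01]
shift mm [0. 0. 0.]
jaw angle -53.85
roll for z ang (either) -53.854321498889526 126.14567850111047
```

View pics/side4.png

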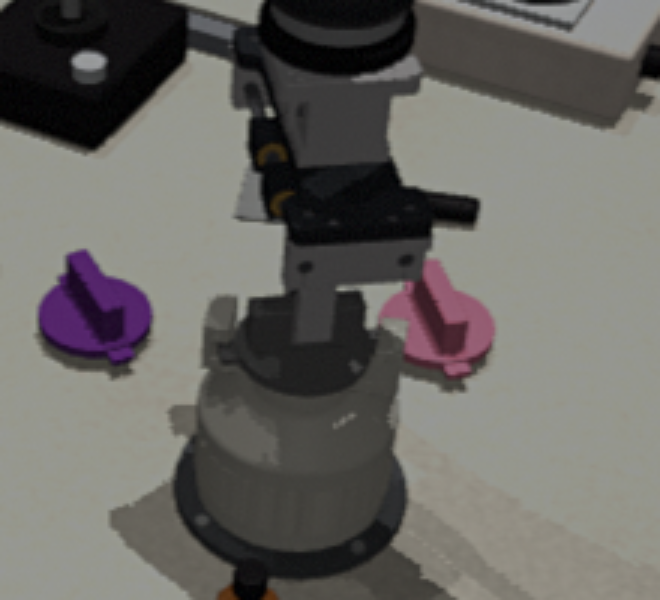

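The cap turns with the gripper, and its ear shows leaving the left claw at (228,350) in the crop. I continue to 60°.

Emit:
servo_tool(
  motion=[0.3,0,0,-5,0.3,0,0,-10,0.3,0,0,-15,0.3,0,0,-20,0.3,0,0,-25,0.3,0,0,-30,0.3,0,0,-35,0.3,0,0,-40,0.3,0,0,-40],
)

```text
time_s: 8.3
ee_pos: [0.4897, -0.1324, 0.1308]
eef_rot: [0.241, 1.569, -0.001]
force: [0.3, -2.0, 12.1]
grip_width: 0.0153
```

Run:
```python
from h import *
o,p,R=tool(); print(p,o['grip_width'],o['time_s'],(R.T@o['force']).round(2),(R.T@o['moment']).round(2),o['qpos'])
to(p,0)
c=cam('side'); cv2.imwrite('pics/side5.png',cv2.resize(c['color'][100:300,280:500,::-1],None,fx=3,fy=3)[:600])
```

```text
[ 0.48965962 -0.1324371   0.13077058] 0.015299085272028699 8.3 [-12.09  -1.86   0.79] [-0.02 -0.07 -0.26] [-3.36619045e-01  2.81648341e-01  1.72829231e+00  5.27707649e-04
  1.13028469e+00 -9.53425277e-02]
shift mm [0. 0. 0.]
jaw angle -13.84
roll for z ang (either) -13.837013833534535 166.16298616646546
```

View pics/side5.png

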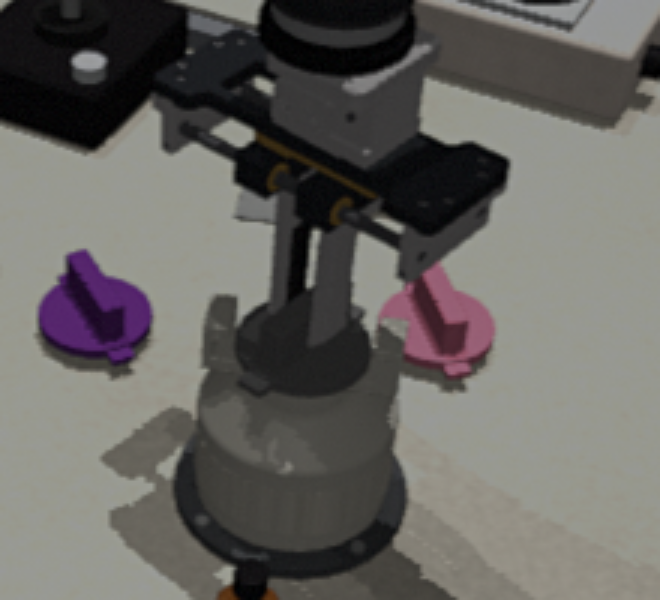

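The cap has turned 60°, and its ears, e.g. at (255,383), are clear of both claws. I lift straight up.

Emit:
servo_tool(
  motion=[-3,0,0,0,-8,0,0,0,-15,0,0,0,-25,0,0,0,-35,0,0,0,-50,0,0,0,-65,0,0,0,-80,0,0,0,-90,0,0,0,-90,0,0,0],
)

```text
time_s: 9.6
ee_pos: [0.4895, -0.1326, 0.2204]
eef_rot: [-0.088, 1.57, -0.33]
force: [0.5, -0.6, -1.6]
grip_width: 0.0155
```

Run:
```python
from h import *
o,p,R=tool(); print(p,o['grip_width'],o['time_s'],o['force'].round(2),(R.T@o['moment']).round(2),o['qpos'])
to([.5385,.189,.14],None)
c=cam('side'); cv2.imwrite('pics/side6.png',cv2.resize(c['color'][60:260,280:500,::-1],None,fx=3,fy=3)[:600]);np.savez('side6.npz',**c)
W=cloud(c); print(np.isfinite(W[...,0]).mean())
```

```text
[ 0.48945499 -0.13261619  0.22044611] 0.015458149503090182 9.6 [ 0.47 -0.56 -1.6 ] [ 0.02  0.02 -0.05] [-3.36835722e-01  1.91350563e-01  1.62056856e+00  8.18612626e-06
  1.32850500e+00 -9.43325094e-02]
shift mm [ 80.4 324.  -29.7]
jaw angle -13.89
0.9959505208333334
```

View pics/side6.png

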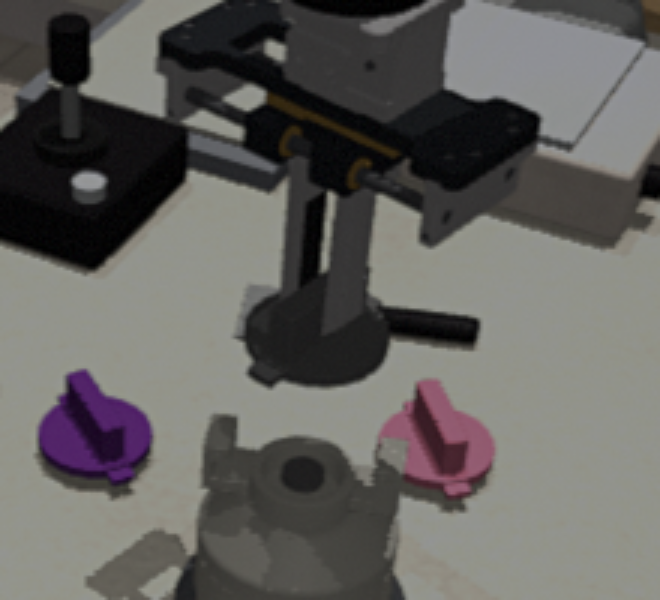

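The cap is off, level in the grip, and the jar neck is open. I carry it over the dish.

Emit:
servo_tool(
  motion=[0,15,-1,0,0,45,-4,0,0,85,-8,0,0,125,-11,0,0,165,-15,0,0,205,-19,0,0,245,-22,0,0,280,-26,0,0,305,-28,0,0,319,-29,0,0,324,-30,0,0,324,-30,0,0,324,-30,0],
)

```text
time_s: 11.28
ee_pos: [0.5379, 0.1886, 0.2198]
eef_rot: [-0.291, 1.571, -0.534]
force: [-0.9, 0.7, -1.4]
grip_width: 0.0154
```

Run:
```python
from h import *
o,p,R=tool(); print(p,o['grip_width'],o['time_s'],o['force'].round(2),(R.T@o['moment']).round(2),o['qpos'])
to([.5385,.189,.035],None)
c=cam('side'); save(c,'side7')
```

```text
[0.53794686 0.1885608  0.2198258 ] 0.01544006710401215 11.275 [-0.95  0.71 -1.43] [ 0.07 -0.04 -0.  ] [ 2.72914235e-01  3.34200499e-01  1.44236262e+00 -5.87582184e-05
  1.36497447e+00  5.16202645e-01]
shift mm [184.8   0.6   0.4]
jaw angle -13.94
```

View pics/side7.png

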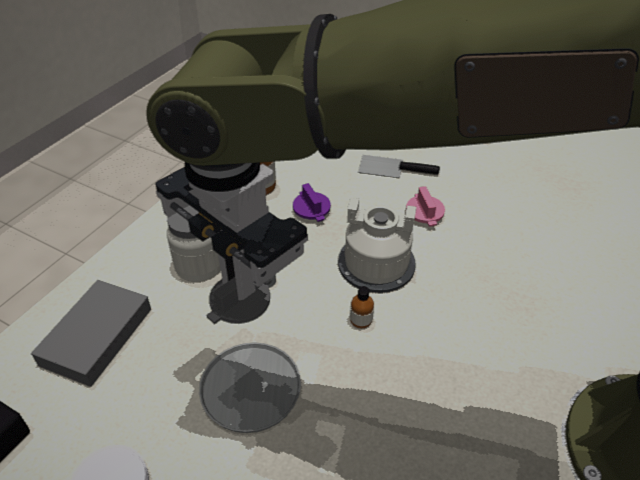

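The cap hangs level over the dish at (238,300), with the dish at (250,388). I lower it to about 10 mm above the floor.

Emit:
servo_tool(
  motion=[15,0.5,0.5,0,40,0.5,0.5,0,65,0.5,0.5,0,90,0.5,0.5,0,115,0.5,0.5,0,140,0.5,0.5,0,160,0.5,0.5,0,173,0.5,0.5,0,178,0.5,0.5,0,180,0.5,0.5,0,180,0.5,0.5,0],
)

```text
time_s: 12.7
ee_pos: [0.5388, 0.1896, 0.0402]
eef_rot: [0.511, 1.57, 0.268]
force: [0.4, -0.5, -2.1]
grip_width: 0.0154
```

Emit:
servo_tool(
  motion=[1,0,0,0,2,0,0,0,3,0,0,0,4,0,0,0,5,0,0,0,6,0,0,0,7,0,0,0,7,0,0,0],
)

```text
time_s: 13.7
ee_pos: [0.5385, 0.1896, 0.0327]
eef_rot: [-2.723, 1.571, -2.965]
force: [0.6, -0.5, -1.4]
grip_width: 0.0156
```

Run:
```python
from h import *
o,p,R=tool(); print(p,o['grip_width'],o['time_s'],o['force'].round(2),(R.T@o['moment']).round(2),o['qpos'])
c=cam('side'); cv2.imwrite('pics/side8.png',cv2.resize(c['color'][260:460,140:360,::-1],None,fx=3,fy=3)[:600])
```

```text
[0.53851197 0.18955059 0.03267459] 0.015575375922878977 13.7 [ 0.61 -0.51 -1.37] [ 0.   -0.04 -0.04] [2.74288176e-01 5.42914553e-01 1.61255425e+00 1.12570884e-05
 9.86219244e-01 5.16821814e-01]
```

View pics/side8.png

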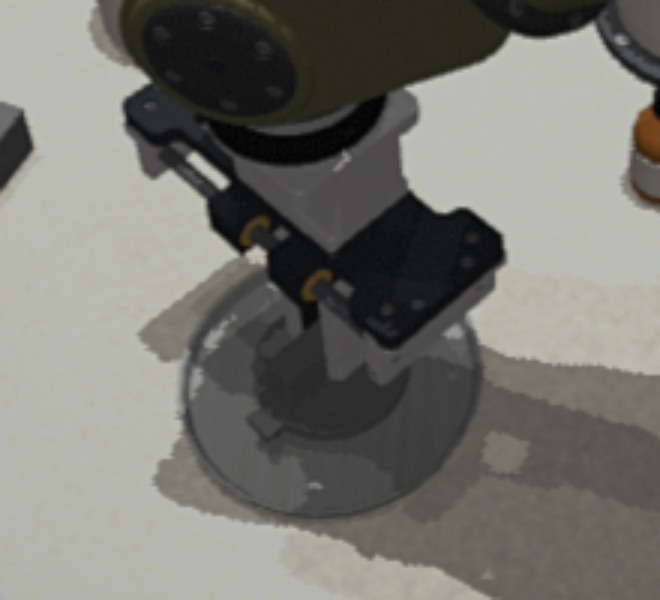

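The cap is inside the dish rim, close to centre and still above the floor. I creep down 3 mm.

Emit:
servo_tool(
  motion=[0.5,0,0,0,1,0,0,0,1.5,0,0,0,2,0,0,0,2.5,0,0,0,3,0,0,0,3,0,0,0],
)

```text
time_s: 14.62
ee_pos: [0.5385, 0.1896, 0.0297]
eef_rot: [2.784, 1.571, 2.542]
force: [-0.3, 1.6, -0.5]
grip_width: 0.0152
```

Emit:
servo_tool(
  motion=[0.3,0,0,0,0.6,0,0,0,0.9,0,0,0,0.9,0,0,0],
)

```text
time_s: 15.12
ee_pos: [0.5386, 0.1896, 0.0292]
eef_rot: [0.443, 1.571, 0.201]
force: [-2.0, -0.4, 5.5]
grip_width: 0.0161
```

Touched down at TCP z 0.029 as expected, with 5.5 N. I ease off slightly and release.

Emit:
servo_tool(
  motion=[-0.3,0,0,0,-0.3,0,0,0],
  force=5,
)

```text
time_s: 15.38
ee_pos: [0.5386, 0.1896, 0.0291]
eef_rot: [0.43, 1.571, 0.187]
force: [-0.4, -0.5, 0.6]
grip_width: 0.0157
```

Emit:
servo_tool(
  motion=[0,0,0,0,0,0,0,0,0,0,0,0,0,0,0,0],
  gripper=0.6,
)

```text
time_s: 15.88
ee_pos: [0.5385, 0.1895, 0.0291]
eef_rot: [-2.816, 1.571, -3.059]
force: [-0.5, 0.4, -0.6]
grip_width: 0.0525
```

Emit:
servo_tool(
  motion=[-5,0,0,0,-15,0,0,0,-30,0,0,0,-60,0,0,0,-100,0,0,0,-140,0,0,0,-180,0,0,0,-180,-80,0,0,-180,-140,0,0,-180,-200,0,0,-180,-250,0,0,-180,-280,0,0,-180,-280,0,0,-180,-280,0,0],
)

```text
time_s: 17.62
ee_pos: [0.4715, -0.0817, 0.2098]
eef_rot: [0.229, 1.57, -0.014]
force: [0.8, -0.3, -0.1]
grip_width: 0.0567
```

Run:
```python
from h import *
o,p,R=tool(); print(p,o['grip_width'],o['time_s'],o['force'].round(2))
c=cam('side'); save(c,'side9')
c=cam('top'); save(c,'top9'); W=cloud(c)
m=(np.hypot(W[...,0]-.5385,W[...,1]-.189)<.065)
b=m&(W[...,2]>.043)&(W[...,2]<.07); print('bar',W[b].mean(0),W[b][:,2].min(),W[b][:,2].max(),b.sum())
d=m&(W[...,2]>.016)&(W[...,2]<.03); print('disc',W[d].mean(0),d.sum())
```

```text
[ 0.47146101 -0.08170246  0.20975787] 0.0567049656243681 17.625 [ 0.78 -0.27 -0.1 ]
bar [0.53651597 0.18964731 0.05004852] 0.04300944270735657 0.0540402984453908 308
disc [0.53502565 0.18798312 0.02243916] 964
```

View pics/side9.png

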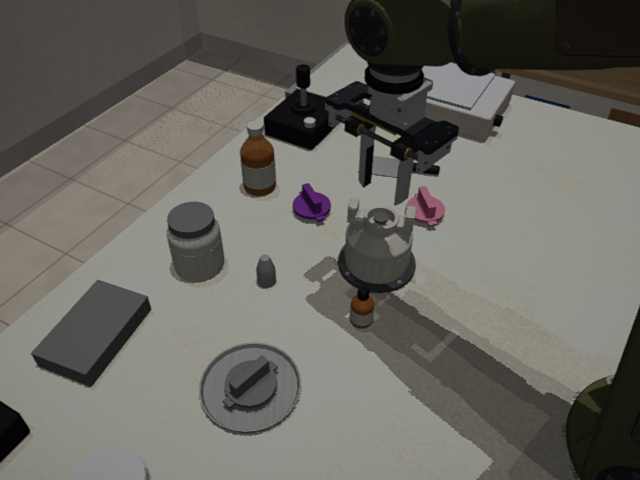

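View pics/top9.png

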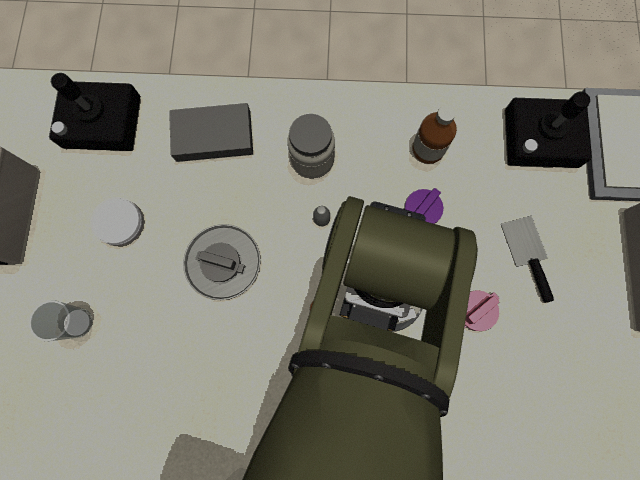

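The cap stands upright near the centre of the dish, at (250,385) in the side view and (222,262) in the top view. The jar is open, the other things look unmoved, and the arm is clear.

```bash
python3 -c "
from station import ctrl
print(ctrl.hand_in())"
```

```text
the job is handed in; nothing more can be done
None
```

The jar is open, and its grey cap stands upright in the steel dish with the bar grip on top. I handed the job in at about 17.7 s. I gripped the bar, pressed it down about 6.5 mm (peak reading about 13 N), turned it 60° anticlockwise and lifted it straight off. I then set it down with about 5.5 N of contact and let go.

**Last checks:**
- **Cap in dish:** the depth image puts the bar's centre within about 2 mm of the dish centre I had measured. The bar top reads 0.050 m on average (expected 0.050) and the disc top 0.022 m (expected 0.022), so the cap is level on the floor.
- **Rest of the scene:** by eye in both views, the other things on the bench are where they were. The gripper is empty, 0.21 m above the bench, and reads near-zero force.

**Disagreements:** the side and top views differed by 2–4 mm on the positions of the jar and dish. I averaged them, and then centred the grip on the bar using the force readings, about 2 mm in all. Nothing failed.

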